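# Shut the open coolant valve and fit the lock plate

## Robot

A 7-joint arm with a two-finger parallel gripper is mounted at the origin on the work surface. World frame = base frame: x ahead of the robot, y to its left, z up, the work surface at z = 0. Lengths are in mm, angles in rad, forces in N, time in s.
With the tool pointing down it reaches from about 425 to 800 mm from the base axis. Payload 8.3 kg.
Tool frame: the origin (TCP) lies midway between the tips of the shut fingers; the grasp point (between the pads) lies 19 mm behind it; y points along the fingers, x is the direction in which the jaws open and shut, and the axes are right-handed (so a half turn about y gives the same grasp; the last joint's range is limited). The gripper opens to 85 mm and grips with 20 to 120 N. Pads are 22 mm wide; open, the fingers measure 114 mm over their backs; the gripper's body (76 mm by 85 mm) begins 54 mm behind the grasp point. The pads swing forward as they close: fully open they stand 13 mm farther back than shut.
Start: joints at [-1.37, 0.383, 0.016, 1.37, -0.006, 1.388, -0.046], TCP at [162.917, 603.375, 231.279] pointing down, gripper open.
Joint ranges: [-2.95, 2.95], [-0.25, 2.06], [-1.52, 1.56], [0.18, 2.33], [-1.44, 4.58], [0.02, 2.06], [-3.01, 3.01]. Speed limits (rad/s): [2.39, 2.39, 3.01, 3.01, 3.14, 3.14, 3.14].

## Interface

Orientations are given as [roll, pitch, yaw] about the fixed x, y, z axes, in that order (R = Rz(yaw) Ry(pitch) Rx(roll)).
In Python, from workcell import arm, read_camera, calibration gives the robot as it stands. The module is installed in compiled form; this text tells all that it offers.
- The arm moves only by the shell command python3 -m crank 'ROWS' [FORCE]. ROWS is JSON, a list of rows, each a list of 5 numbers: the closure, from -1 (fully open) to 1 (shut), then the shift along the tool's x, y, z in cm, then the turn about the tool's y in degrees. A call has 1 to 20 rows; each row is the pose to reach, as a shift and turn from the pose measured when the call began, along the tool's axes at that moment; what a row does not reach only later rows make up. A row lasts 1/8 s, in which the tool goes at most 62.5 mm and 10.7 degrees, less where a joint would pass 70% of its speed; a pose out of reach is approached as far as the arm can. A call with a gripper value outside its range is refused whole. The fingers move at their own pace and stop on an object; FORCE is the grip in N (left out, the last holds). Time passes only in rows, so rows that repeat a pose let the fingers close. It gives the time, the measured TCP pose, the force and the opening at its end, in the units of the state.
- arm.get_obs(): the state, without advancing time (a new reading comes with each control period).
- read_camera(name): name is "side" or "top"; returns the picture (400x640x3 uint8, red, green, blue); there is no depth.
- calibration(name): a dict with "K" (3x3 intrinsics, pixels), "rvec" (rotation vector, rad) and "tvec" (3), from world to camera coordinates, as OpenCV has them. Camera axes: x right, y down, z forward; pixel columns grow to the right and rows downward; lengths in mm; the calibration is good to about 2 mm. A picture is of the moment at which its call begins. calibration takes no time and is no camera call.
- arm.sign_off(): hands the job in, once; it reports no verdict.
The state is a dict: "time_s": time; "joint_positions": joint angles; "qd": joint speeds; "joint_efforts": joint torques, N m; "position": TCP position; "eef_rot": TCP orientation; "wrist_force": force on the tool from outside, world axes, zero at the start; "wrist_torque": the same for the moment, N m; "grip_width": finger opening in mm.
Only numpy, scipy, OpenCV 4.12 (cv2) and the standard library are available. Lean on these libraries where they do the work, as an engineer would, in place of code of your own. Each camera call takes 0.05 s, during which the arm holds its last target. There are 200 camera calls.

## Task

Lock out the coolant manifold: first turn fully shut the one valve still standing open (its bar lies across the row, the other three along it), without touching the other three. Then draw the lock plate by its nose out from under the stand, lay it flat on the bench clear of the stand and let go, and take it again by its upright lug. Tilt its oblong eye over the stud's wide head and level it, so that it lies flat on the bracket, held under the head with the stud about in the middle of the eye; leave the jar, collet and engine cylinder where they stand, and let go.

Things in the scene. Friction and masses are not known exactly. Their poses are not given: they have to be found in the camera images.
- manifold: aluminium block 90 x 280 x 40 mm (x, y, z) fixed on the bench; origin at the centre of its underside. Its four valves stand in one row along its y axis on its top face, axes 68 mm apart
- valve_a_base: brass foot (44 mm across, 14 mm high) of the valve that is found open; origin on the valve's axis at the manifold's top face, axes as the manifold's. Its place in the row varies. On it turns a steel bar 56 mm long, 12 mm thick and 26 mm high, its underside 18 mm and its top 44 mm above this origin
- valve_a (a joint): turn of that valve's bar in rad, clockwise from above: 0 = fully open, bar along the manifold's x axis (across the row); 1.57 = fully shut against its stop, bar along the manifold's y axis (along the row). Stays where it is left; takes about 0.1 N m to turn
- valve_b_base: brass foot (44 mm across, 14 mm high) of one of the three valves that are found shut; origin on the valve's axis at the manifold's top face, axes as the manifold's. Its place in the row varies. On it turns a steel bar 56 mm long, 12 mm thick and 26 mm high, its underside 18 mm and its top 44 mm above this origin
- valve_b (a joint): turn of that valve's bar in rad, clockwise from above: 0 = fully open, bar along the manifold's x axis (across the row); 1.57 = fully shut against its stop, bar along the manifold's y axis (along the row). Stays where it is left; takes about 0.1 N m to turn
- valve_c_base: brass foot (44 mm across, 14 mm high) of one of the three valves that are found shut; origin on the valve's axis at the manifold's top face, axes as the manifold's. Its place in the row varies. On it turns a steel bar 56 mm long, 12 mm thick and 26 mm high, its underside 18 mm and its top 44 mm above this origin
- valve_c (a joint): turn of that valve's bar in rad, clockwise from above: 0 = fully open, bar along the manifold's x axis (across the row); 1.57 = fully shut against its stop, bar along the manifold's y axis (along the row). Stays where it is left; takes about 0.1 N m to turn
- valve_d_base: brass foot (44 mm across, 14 mm high) of one of the three valves that are found shut; origin on the valve's axis at the manifold's top face, axes as the manifold's. Its place in the row varies. On it turns a steel bar 56 mm long, 12 mm thick and 26 mm high, its underside 18 mm and its top 44 mm above this origin
- valve_d (a joint): turn of that valve's bar in rad, clockwise from above: 0 = fully open, bar along the manifold's x axis (across the row); 1.57 = fully shut against its stop, bar along the manifold's y axis (along the row). Stays where it is left; takes about 0.1 N m to turn
- plate_mid (a point): lock plate, plain aluminium, about 250 g: flat plate 174 x 44 x 10 mm; this point is its centre, half-way up its thickness. x runs along it from the eye end (nose, at -87 mm) to the tail (+87 mm); z is up out of its upper face. It starts lying flat on the bench, tail and lug under the stand, nose sticking out towards the robot
- plate_eye (a point): centre of the lock plate's oblong eye, half-way through its thickness, 45 mm from plate_mid towards the nose; same axes. The eye is a through hole 58 mm long (x) and 26 mm wide, with a 13 mm nose bar beyond it and a 9 mm rail on either side
- plate_lug (a point): centre of the lock plate's upright lug, a block 12 mm (along x) x 40 mm (across) x 40 mm high standing on the plate's upper face 60 mm from plate_mid towards the tail; this point is half-way up the lug, 25 mm above plate_mid; same axes
- bracket: grey bracket fixed on the bench, home of the lock plate; origin at the centre of its underside. Slab 190 x 76 x 12 mm (x, y, z), stud at x = -45 mm. Two upright cheeks 8 mm thick, 58 mm apart inside, stand either side of the stud from x = -87 to -2 mm, tops 42 mm above the bench. With the plate home, its centre and x axis agree with the bracket's
- stud_head (a point): centre of the stud's T head: a flat bar 68 mm long (bracket's x), 16 mm wide, 8 mm thick, underside 40 mm above the bench, on a round neck 10 mm thick. It is 10 mm longer than the eye, which passes it only tilted nose-down by some 25 to 30 degrees: nose bar under the head's -x end, plate drawn to +x till the nose bar is near the neck, then tail lowered
- stud_seat (a point): point on the stud's axis 5 mm above the slab's top (17 mm above the bench), where plate_eye comes to lie; axes of the bracket
- stand: fixed sheet-metal stand, open at front (-x) and back, 130 mm deep (x), 92 mm wide, top 64 mm high, 58 x 80 mm clear inside; origin at the centre of its footprint, on the bench. The lock plate starts under it, the nose about 75 mm out beyond its front edge, the lug hidden beneath
- collet: bystander: steel collet 48 mm high, 40 mm across, standing on the stand; origin under its centre
- barrel: bystander: dark finned engine cylinder 137 mm high, 112 mm across; origin under its centre
- jar: bystander: small amber jar 75 mm high, 56 mm across; origin under its centre
There are look-alikes about, which are no part of the job. What is shaped like the stand but purple or yellow is not meant. Of the things shaped like the part that bears plate_mid, the aluminium one is meant.

How it is judged (in metres and radians):
On the way, in this order (a step that is already met when the one before it is completed fails the run):
1. the open valve is turned shut (value of joint valve_a above 1.4 rad), for 0.2 s.
2. the lock plate lies flat on the bench, its lug clear of the stand, and the fingers touch nothing (value of joint valve_a above 1.4 rad and horizontal distance between plate_lug and stand above 0.09 m and angle between plate_mid's own z axis and vertical below 0.05 rad and height (world z) of plate_mid below 0.008 m and contact force between the fingers and anything else below 0.05 N), for 0.2 s.
At the end, for the whole second after the job is handed in: all four valves shut (above 1.4 rad of 1.57); the lock plate flat on the bracket (within 0.05 rad, 4 mm in height) under the stud's head, the eye's centre within 13 mm lengthways and 10 mm sideways of the stud's axis (value of joint each of valve_a, valve_b, valve_c, valve_d above 1.4 rad and x of plate_eye in the frame of stud_seat between -0.013 and 0.013 m and y of plate_eye in the frame of stud_seat between -0.01 and 0.01 m and z of plate_eye in the frame of stud_seat between -0.004 and 0.004 m and angle between plate_mid's own z axis and vertical below 0.05 rad); the robot touches nothing.
It fails at once if one of the three shut valves is touched (over 1 N) or turned (contact force between any of the fingers, the arm and valve_b_base above 1 N or contact force between any of the fingers, the arm and valve_c_base above 1 N or contact force between any of the fingers, the arm and valve_d_base above 1 N or value of joint any of valve_b, valve_c, valve_d below 1.4 rad).
It fails at once if a bystander (jar, collet, engine cylinder) is moved more than 20 mm (distance of any of jar, collet, barrel from where it was at the start of the episode above 0.02 m).
It also fails if it takes over 72 s, if anything falls off the work surface, if the arm or the gripper's body presses on something with over 40 N, if the wrist force passes 120 N, or if a joint passes its speed limit or range.

## Working session

There is one attempt and no reset: what is moved stays moved. The work goes in short steps, Python scripts to look and compute and a shell command to move; the robot and the scene stay as the last step left them, time stands still between calls to the robot, and variables do not carry over. Pictures are saved under pics/ and viewed, about 8 in all and at most 12, crops included, and the job is handed in when it is done.

```bash
mkdir -p pics; cat > h.py <<'E'
import numpy as np, cv2
from workcell import arm, read_camera, calibration
def cam(n):
    c=calibration(n); K=np.array(c["K"],float); R=cv2.Rodrigues(np.array(c["rvec"],float))[0]; t=np.array(c["tvec"],float).ravel()
    return K,R,t
def ray(n,p):
    K,R,t=cam(n); d=R.T@np.linalg.inv(K)@np.array([p[0],p[1],1.]); return -R.T@t,d
def plane(n,p,z):
    o,d=ray(n,p); return o+d*(z-o[2])/d[2]
def tri(a,pa,b,pb):
    o1,d1=ray(a,pa);o2,d2=ray(b,pb)
    s=np.linalg.lstsq(np.c_[d1,-d2],o2-o1,rcond=None)[0]
    p,q=o1+s[0]*d1,o2+s[1]*d2; return (p+q)/2,np.linalg.norm(p-q)
def proj(n,P):
    K,R,t=cam(n); q=K@(R@np.array(P,float)+t); return q[:2]/q[2]
def pic(n,f,crop=None,s=1):
    im=read_camera(n)[:,:,::-1].copy(); cv2.imwrite('pics/raw_'+f,im)
    if crop: x0,y0,x1,y1=crop; im=im[y0:y1,x0:x1]
    im=cv2.resize(im,None,fx=s,fy=s,interpolation=cv2.INTER_CUBIC); cv2.imwrite('pics/'+f,im)
E
python3 - <<'E'
from h import *
for n in("top","side"):
    pic(n,n+'1.png',s=1.25); K,R,t=cam(n); print(n,K.round(1).tolist(),(-R.T@t).round(),R.round(2).tolist())
o=arm.get_obs(); print(o)
E
```

```text
top [[487.0, 0.0, 314.1], [0.0, 487.0, 201.1], [0.0, 0.0, 1.0]] [ 308.  -78. 1329.] [[0.0, -1.0, -0.0], [-0.98, -0.0, -0.18], [0.18, 0.0, -0.98]]
side [[379.6, 0.0, 321.2], [0.0, 379.6, 197.1], [0.0, 0.0, 1.0]] [ -58.  524. 1024.] [[-0.72, -0.7, -0.01], [-0.52, 0.55, -0.65], [0.46, -0.47, -0.76]]
{'time_s': 0.1, 'joint_positions': array([-1.36988897,  0.384201  ,  0.01635035,  1.37106782, -0.00632885,
        1.38820445, -0.04650512]), 'qd': array([-0.00091341, -0.0010507 , -0.00016956, -0.00206621, -0.00086556,
        0.00051356,  0.0003101 ]), 'joint_efforts': array([ 4.25645223e-03, -6.29131079e+01,  8.48033298e-01, -3.72765005e+01,
        1.69273146e-02,  1.04711807e-02, -2.58383096e-05]), 'position': array([162.79257381, 602.94384269, 230.34092218]), 'eef_rot': array([-1.57078818,  0.00183303,  1.30706477]), 'wrist_force': array([-0.40917674, -1.04143336,  0.45472709]), 'wrist_torque': array([-0.06313203,  0.00964331,  0.04281909]), 'grip_width': 85.17574713814913}
```

View pics/top1.png

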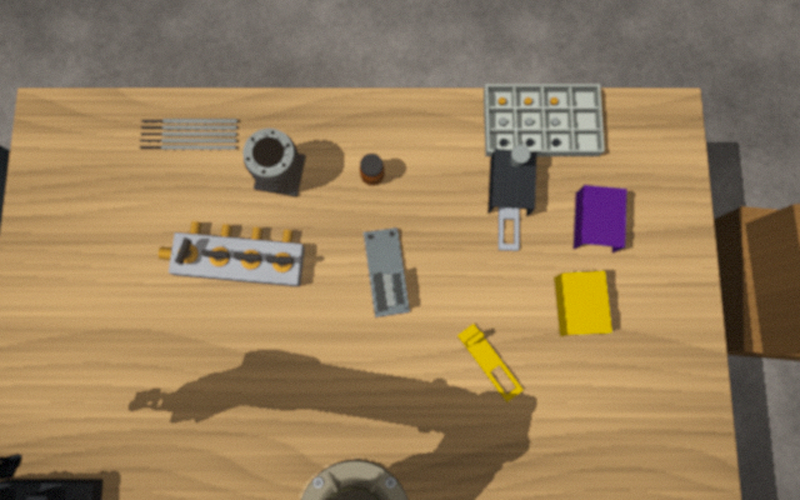

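View pics/side1.png

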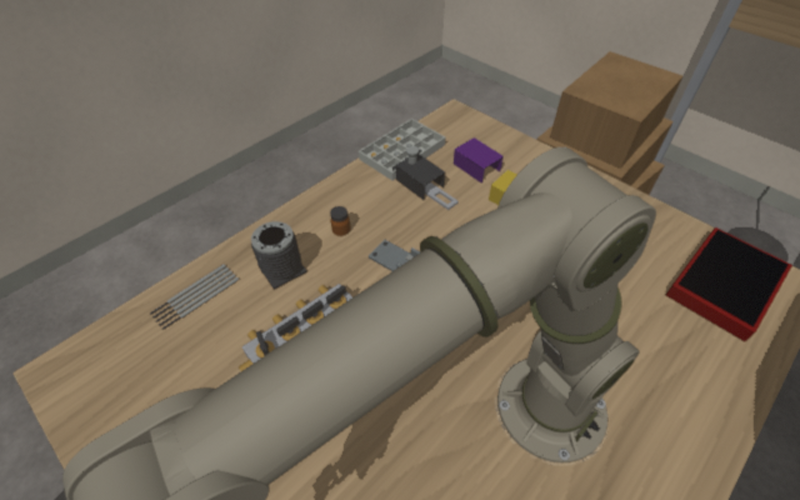

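```bash
python3 - <<'E'
from h import *
im=cv2.imread('pics/raw_top1.png')
S=5
def cr(x0,y0,x1,y1): return cv2.resize(im[y0:y1,x0:x1],None,fx=S,fy=S,interpolation=cv2.INTER_CUBIC)
W=np.zeros((600,780,3),np.uint8)
a=cr(120,170,260,235); W[:a.shape[0],:a.shape[1]]=a          # 700x325
b=cr(285,180,335,230+5); W[325:325+275,0:250]=b                 # bracket top part
c=cr(290,210,335,257); W[325:325+235,255:255+225]=c
d=cr(385,145,435,200); W[325:325+275,490:740]=d
cv2.imwrite('pics/crops.png',W)
E
```

```text
(no output)
```

View pics/crops.png

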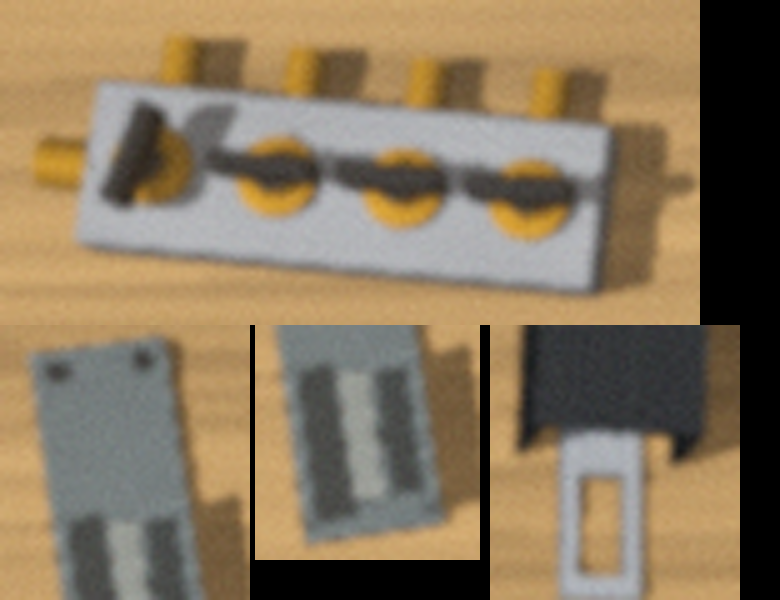

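```bash
python3 - <<'E'
from h import *
np.set_printoptions(precision=1,suppress=True)
A=lambda x,y:(120+x/5-.4,170+y/5-.4)
c=[plane('top',A(*p),40)for p in[(98,83),(612,125),(600,293),(78,243)]]
print('man corners',*c); 
m=sum(c)/4; print('centre',m,[np.linalg.norm(c[i]-c[(i+1)%4]) for i in range(4)])
u=(c[0]+c[3]-c[1]-c[2]);u/=np.linalg.norm(u);print('y axis',u,'yaw',np.degrees(np.arctan2(-u[0],u[1])))
for k in(-102,-34,34,102): print(k,m+k*u, 'px5',(np.array(proj('top',m+k*u+[0,0,44]))-[120,170])*5)
for p in[(152,162),(278,177),(404,188),(531,199)]: print('foot',plane('top',A(*p),54))
for p in[(133,155)]: print('bar top',plane('top',A(*p),84))
B=lambda x,y:(285+x/5-.4,180+(y-325)/5-.4)
C=lambda x,y:(290+(x-255)/5-.4,210+(y-325)/5-.4)
q=[plane('top',p,12)for p in[B(32,353),B(160,338)]]+[plane('top',p,12)for p in[C(440,520),C(310,543)]]
print('bracket',*q,sum(q)/4,[np.linalg.norm(q[i]-q[(i+1)%4]) for i in range(4)])
v=q[0]+q[1]-q[2]-q[3];print('x yaw',np.degrees(np.arctan2(v[1],v[0])))
h=[plane('top',C(*p),48)for p in[(356,372),(370,497)]];print('head',*h,sum(h)/2,np.linalg.norm(h[0]-h[1]),'yaw',np.degrees(np.arctan2(*(h[0]-h[1])[[1,0]])))
# plate mask: bright grayish
im=cv2.imread('pics/raw_top1.png');
hsv=cv2.cvtColor(im,cv2.COLOR_BGR2HSV);mk=((hsv[...,1]<60)&(hsv[...,2]>130)).astype(np.uint8)
mk2=np.zeros_like(mk);mk2[160:210,390:425]=mk[160:210,390:425]
cs,_=cv2.findContours(mk2,cv2.RETR_EXTERNAL,2);k=max(cs,key=cv2.contourArea);r=cv2.boxPoints(cv2.minAreaRect(k));print(r)
print('plate',*[plane('top',p,10) for p in r])
D=lambda x,y:(385+(x-490)/5-.4,145+(y-325)/5-.4)
print('stand front',plane('top',D(528,430),64),plane('top',D(700,430),64))
print('eye',*[plane('top',D(*p),10)for p in[(580,478),(624,478),(624,574),(580,574)]])
s=lambda x,y:(x/1.25,y/1.25)
for n,a,b in[('platenose L',(500,249),(440,207)),('platenose R',(519,249),(457,200)),('collet top',(521,151),(414,153)),('open bar',(184,252),(263,342)),('man corner L',(173,233),(245,350))]:
  print(n,tri('top',s(*a),'side',s(*b)))
print('jar',plane('top',s(372,160),75),'barrel',plane('top',s(269,151),137))
E
```

```text
man corners [589.8 396.8  40. ] [567.  117.8  40. ] [475.7 121.5  40. ] [502.2 401.6  40. ]
centre [533.7 259.4  40. ] [np.float64(279.98324201943325), np.float64(91.38918745741351), np.float64(281.3182822192876), np.float64(87.7176983006063)]
y axis [0.1 1.  0. ] yaw -5.0314938381498555
-102 [524.7 157.8  40. ] px5 [518.1 186.1]
-34 [530.7 225.5  40. ] px5 [388.1 174.6]
34 [536.7 293.3  40. ] px5 [258.3 163.1]
102 [542.6 361.   40. ] px5 [128.7 151.6]
foot [543.7 360.   54. ]
foot [535.7 292.5  54. ]
foot [529.9 225.2  54. ]
foot [524.1 157.5  54. ]
bar top [541.9 359.8  84. ]
bracket [599.4 -12.8  12. ] [608.  -83.7  12. ] [ 424.3 -110.8   12. ] [411.7 -40.7  12. ] [510.9 -62.   12. ] [np.float64(71.36329620743744), np.float64(185.7570504756484), np.float64(71.25379001210533), np.float64(189.7041480381609)]
x yaw 8.422340512872703
head [499.6 -65.5  48. ] [433.1 -73.1  48. ] [466.4 -69.3  48. ] 66.90205016600268 yaw 6.514314393225748
[[399. 166.]
 [415. 166.]
 [415. 200.]
 [399. 200.]]
plate [ 655.2 -313.7   10. ] [ 655.3 -358.4   10. ] [ 558.6 -354.9   10. ] [ 558.6 -310.8   10. ]
stand front [ 642.1 -285.9   64. ] [ 642.2 -378.    64. ]
eye [ 628.8 -322.9   10. ] [ 628.9 -347.4   10. ] [ 574.4 -345.5   10. ] [ 574.3 -321.2   10. ]
platenose L (array([ 572.8, -307.4,    4. ]), np.float64(26.07230133148115))
platenose R (array([ 561.5, -355. ,   10.4]), np.float64(1.60161344205722))
collet top (array([ 753.1, -354.1,   89.8]), np.float64(13.004117716256035))
open bar (array([540.9, 359.8,  77.5]), np.float64(1.2625636454551334))
man corner L (array([586.2, 396.9,  35. ]), np.float64(10.477967069754403))
jar [743.3 -32.1  75. ] barrel [740.8 177.5 137. ]
```

```bash
cat > to.py <<'E'
import sys; from h import *
from scipy.spatial.transform import Rotation as Ro
def to(P,yaw=None):
    o=arm.get_obs(); R=Ro.from_euler('xyz',o['eef_rot']).as_matrix()
    d=R.T@(np.array(P)-o['position'])/10; y=np.degrees(np.arctan2(R[1,0],R[0,0]))
    print(P,'shift cm',d.round(2),'turn',None if yaw is None else round(y-yaw,1))
if __name__=='__main__':
    o=arm.get_obs();print(o['time_s'],o['position'].round(1),o['eef_rot'].round(3),o['wrist_force'].round(1),round(o['grip_width'],1))
    for a in sys.argv[1:]:
        v=[float(x) for x in a.split(',')]; to(v[:3],v[3] if len(v)>3 else None)
E
python3 to.py 542.5,360.3,140,80 542.5,360.3,61,80
python3 - <<'E'
from h import *
for p in[(459,333),(480,325),(522,393),(510,400)]: print(plane('top',(p[0]/1.25,p[1]/1.25),10).round())
E
```

```text
0.1 [162.8 602.9 230.3] [-1.571  0.002  1.307] [-0.4 -1.   0.5] 85.2
[542.5, 360.3, 140.0] shift cm [-13.51   9.06 -42.98] turn -5.1
[542.5, 360.3, 61.0] shift cm [-13.5   16.96 -42.98] turn -5.1
[ 377. -220.   10.]
[ 394. -265.   10.]
[ 251. -351.   10.]
[ 237. -325.   10.]
```

```bash
python3 -m crank '[[-1,-1.6,0,-5,0],[-1,-3.2,0,-10,0],[-1,-4.8,0.5,-15,-1],[-1,-6.4,1,-21,-2],[-0.5,-8,2,-27,-3],[0,-10,4,-33,-4],[0.3,-12,6,-38,-5],[0.3,-13.5,9,-43,-5],[0.3,-13.5,9,-43,-5],[0.3,-13.5,9,-43,-5]]'; python3 to.py 542.5,360.3,61,80; python3 -c "
from h import *
pic('top','top2.png',(110,160,250,250),5)"
```

```text
time_s: 1.35
position: [542.2, 360.6, 140.0]
eef_rot: [-1.569, 0.002, 1.394]
wrist_force: [1.1, 1.3, 1.6]
grip_width: 29.7
1.35 [542.2 360.6 140. ] [-1.569  0.002  1.394] [1.1 1.3 1.6] 29.7
[542.5, 360.3, 61.0] shift cm [-0.01  7.9  -0.04] turn -0.1
```

View pics/top2.png

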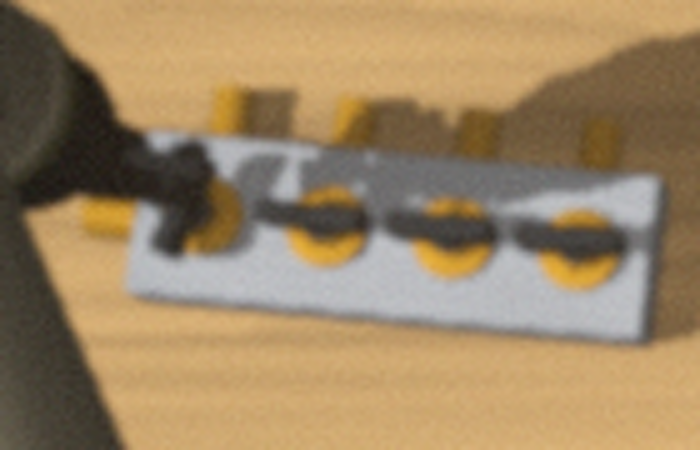

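The fingers stand over the leftmost (open) valve, roughly at pixel (180,170) of the crop, clear of its neighbour. Descending.

```bash
python3 -m crank '[[0.3,0,2.5,0,0],[0.3,0,5,0,0],[0.3,0,7,0,0],[0.3,0,7.8,0,0],[0.3,0,7.8,0,0],[0.8,0,7.8,0,0],[1,0,7.8,0,0],[1,0,7.8,0,0],[1,0,7.8,0,0],[1,0,7.8,0,0]]' 25; python3 to.py
```

```text
time_s: 2.65
position: [542.6, 361.9, 63.9]
eef_rot: [-1.572, -0.0, 1.396]
wrist_force: [1.8, -0.9, 6.0]
grip_width: 11.7
2.65 [542.6 361.9  63.9] [-1.572 -0.     1.396] [ 1.8 -0.9  6. ] 11.7
```

```bash
python3 -m crank '[[1,0,0,0,9],[1,0,0,0,18],[1,0,0,0,27],[1,0,0,0,36],[1,0,0,0,45],[1,0,0,0,54],[1,0,0,0,63],[1,0,0,0,72],[1,0,0,0,80],[1,0,0,0,84],[1,0,0,0,84],[1,0,0,0,84]]'; python3 -c "
from h import *
o=arm.get_obs();print(o['wrist_torque'],o['joint_positions'].round(2))"
```

```text
time_s: 4.15
position: [545.9, 364.4, 64.2]
eef_rot: [-1.566, -0.008, -0.07]
wrist_force: [17.4, 9.7, -11.9]
grip_width: 11.1
[ 2.18913687 -3.60976161 -0.04239901] [-0.98  0.6   0.49  1.51 -0.3   1.1  -0.49]
```

```bash
python3 -m crank '[[1,0,0,0,2],[1,0,0,0,3],[1,0,0,0,4],[1,0,0,0,4]]'; python3 -c "
from h import *
o=arm.get_obs();print(o['wrist_torque'],o['joint_positions'].round(2))"
```

```text
time_s: 4.65
position: [546.2, 364.6, 64.2]
eef_rot: [-1.565, -0.009, -0.139]
wrist_force: [6.2, 1.1, -2.7]
grip_width: 11.1
[ 0.17609883 -1.00655222  0.9852879 ] [-0.99  0.61  0.51  1.51 -0.31  1.1  -0.56]
```

```bash
python3 -m crank '[[0.2,0,0,0,0],[0.2,0,0,0,0],[0.2,0,0,0,0],[0.2,0,-4,0,0],[0.2,0,-10,0,0],[0.2,0,-10,0,0]]'; python3 to.py 572,-333,120,-90
```

```text
time_s: 5.4
position: [548.0, 365.2, 170.3]
eef_rot: [-1.558, -0.015, -0.14]
wrist_force: [-0.6, -1.0, -0.6]
grip_width: 34.1
5.4 [548.  365.2 170.3] [-1.558 -0.015 -0.14 ] [-0.6 -1.  -0.6] 34.1
[572.0, -333.0, 120.0] shift cm [ 12.03   4.35 -68.87] turn 82.0
```

```bash
python3 -m crank '[[0,1,0,-5,6],[0,2,0,-10,12],[0,3,0,-15.5,18],[0,4,0,-21,24],[0,5,0,-26.5,31],[-0.2,6,0,-32,38],[-0.3,7,0,-37.5,45],[-0.3,8,0,-43,52],[-0.3,9,0,-48.5,59],[-0.3,10,0,-54,66],[-0.3,11,0,-59.5,73],[-0.3,12,1,-65,80],[-0.3,12,2.5,-68.8,82],[-0.3,12,4.3,-68.8,82],[-0.3,12,4.3,-68.8,82]]'; python3 to.py 572,-333,-3,-90; python3 - <<'E'
from h import *
pic('top','top3.png',s=1.25)
E
```

```text
time_s: 7.28
position: [571.2, -330.7, 118.2]
eef_rot: [-1.557, 0.013, -1.57]
wrist_force: [-0.6, 0.9, -0.9]
grip_width: 55.7
7.275 [ 571.2 -330.7  118.2] [-1.557  0.013 -1.57 ] [-0.6  0.9 -0.9] 55.7
[572.0, -333.0, -3.0] shift cm [ 0.38 12.11 -0.09] turn 0.0
```

View pics/top3.png

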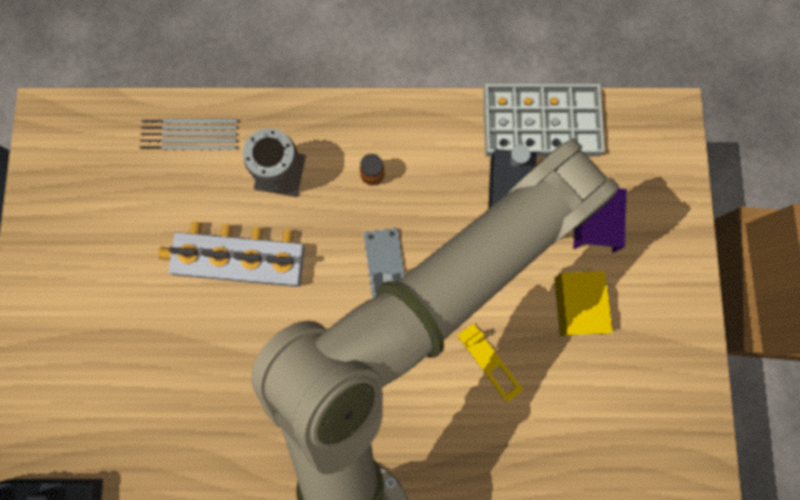

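The picture shows the formerly open valve at (187,254) now along the row like the others. The arm hides the plate. Descending onto the nose.

```bash
python3 -m crank '[[-0.3,0.3,4,0,0],[-0.3,0.3,8,0,0],[-0.3,0.3,10.5,0,0],[-0.3,0.3,11.4,0,0],[-0.3,0.3,11.7,0,0],[-0.3,0.3,11.7,0,0]]'
```

```text
time_s: 8.07
position: [574.8, -332.0, 3.7]
eef_rot: [-1.554, 0.011, -1.568]
wrist_force: [0.7, -0.2, -0.1]
grip_width: 55.7
```

```bash
python3 -m crank '[[-0.3,0.1,0.5,-0.2,0],[-0.3,0.1,0.7,-0.2,0],[-0.3,0.1,0.7,-0.2,0]]'; python3 - <<'E'
from h import *
pic('side','side2.png',(290,80,410,180),5)
E
```

```text
time_s: 8.45
position: [572.8, -333.1, -3.3]
eef_rot: [-1.553, 0.011, -1.568]
wrist_force: [0.8, 0.3, 1.0]
grip_width: 55.6
```

View pics/side2.png

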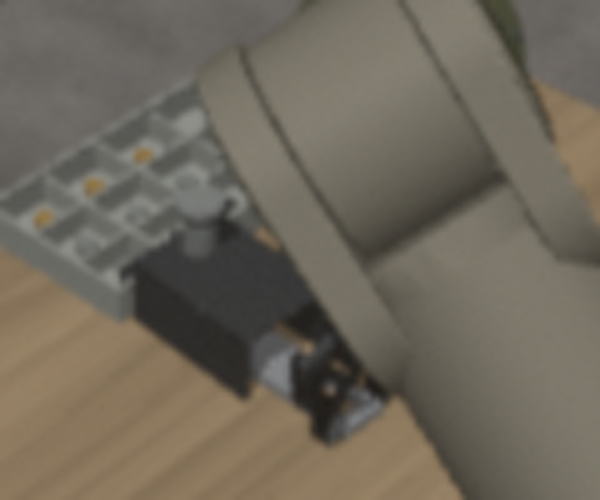

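The fingers straddle the plate near the nose (crop (330,430)), low beside it. Close and draw.

```bash
python3 -m crank '[[0.2,0,0,0,0],[0.5,0,0,0,0],[0.5,0,0,0,0],[0.5,0,0,0,0]]' 40; python3 to.py 430,-333,0,-90
```

```text
time_s: 9.0
position: [573.4, -335.6, -1.4]
eef_rot: [-1.551, 0.007, -1.569]
wrist_force: [0.5, -2.8, 6.6]
grip_width: 42.9
9.0 [ 573.4 -335.6   -1.4] [-1.551  0.007 -1.569] [ 0.5 -2.8  6.6] 42.9
[430.0, -333.0, 0.0] shift cm [ -0.28  -0.42 -14.34] turn 0.1
```

```bash
python3 -m crank '[[0.5,0,0,-0.5,0],[0.5,0,0,-2,0],[0.5,0,0,-4,0],[0.5,0,0,-6,0],[0.5,0,0,-8,0],[0.5,0,-0.1,-10,0],[0.5,0,-0.2,-12,0],[0.5,0,-0.2,-13,0],[0.5,0,-0.2,-13,0],[-0.3,0,0,-13,0],[-0.3,0,0,-13,0],[-0.3,0,0,-13,0],[-0.3,0,-4,-13,0],[-0.3,0,-8,-13,0],[-0.3,0,-13,-13,0]]'; python3 -m crank '[[-0.3,-4,0,-5,0],[-0.3,-8,-3,-9,0],[-0.3,-12,-5,-9,0],[-0.3,-18,-5,-9,0],[-0.3,-23,-5,-9,0],[-0.3,-28,-5,-9,0]]'; python3 - <<'E'
from h import *
pic('top','top4.png',(280,130,480,290),4)
pic('side','side4.png')
E
```

```text
time_s: 10.88
position: [440.3, -336.0, 126.2]
eef_rot: [-1.554, 0.008, -1.569]
wrist_force: [1.3, -1.2, -0.4]
grip_width: 55.5
time_s: 11.62
position: [348.5, -54.2, 176.6]
eef_rot: [-1.555, 0.008, -1.568]
wrist_force: [0.6, -0.2, 0.4]
grip_width: 55.2
```

View pics/top4.png

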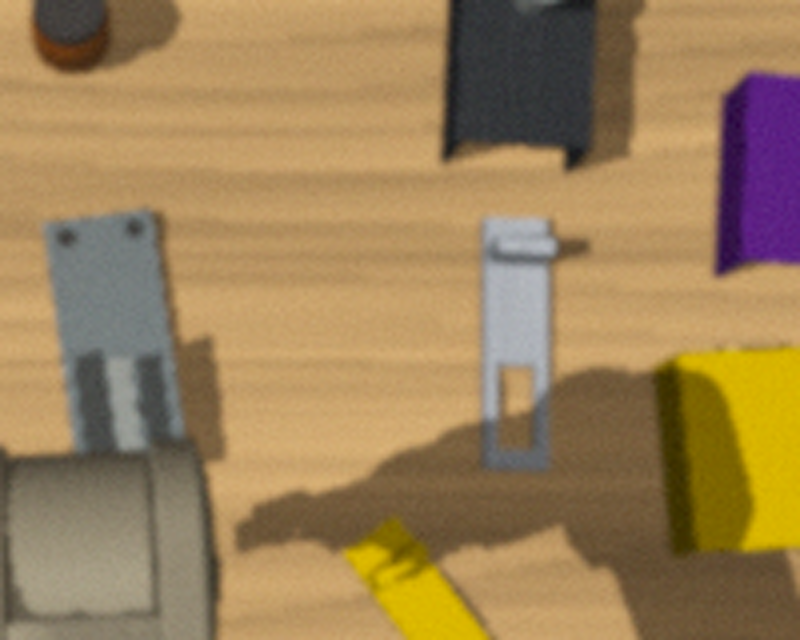

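```bash
python3 - <<'E'
from h import *
np.set_printoptions(precision=1,suppress=True)
T=lambda x,y:(280+x/4-.4,130+y/4-.4)
for p in[(483,219),(551,219),(550,470),(483,470)]:print(plane('top',T(*p),10))
for p in[(490,238),(557,240)]:print('lug top',plane('top',T(*p),50))
B=[plane('top',T(*p),12) for p in[(46,226),(152,212)]];print('bracket far',*B)
for k in(0,60,-45): print(k,proj('side',[440+k+87,-335,10]))
print(proj('side',[587,-335,50]))
im=cv2.imread('pics/raw_side4.png')[70:170,290:430];cv2.imwrite('pics/s4.png',cv2.resize(im,None,fx=5,fy=5,interpolation=2))
E
python3 to.py 587,-335,120,-90
```

```text
[ 602.7 -315.9   10. ]
[ 602.8 -363.    10. ]
[ 428.9 -355.8   10. ]
[ 428.8 -310.5   10. ]
lug top [ 580.8 -312.9   50. ]
lug top [ 579.5 -357.8   50. ]
bracket far [596.8 -13.1  12. ] [606.9 -86.4  12. ]
0 [369.5 167.1]
60 [357.4 159.5]
-45 [378.8 173. ]
[358.1 151.8]
11.725 [348.5 -51.4 176.4] [-1.556  0.007 -1.56 ] [-0.4 -1.1 -0.5] 55.5
[587.0, -335.0, 120.0] shift cm [28.66  5.78 23.46] turn 0.6
```

View pics/s4.png

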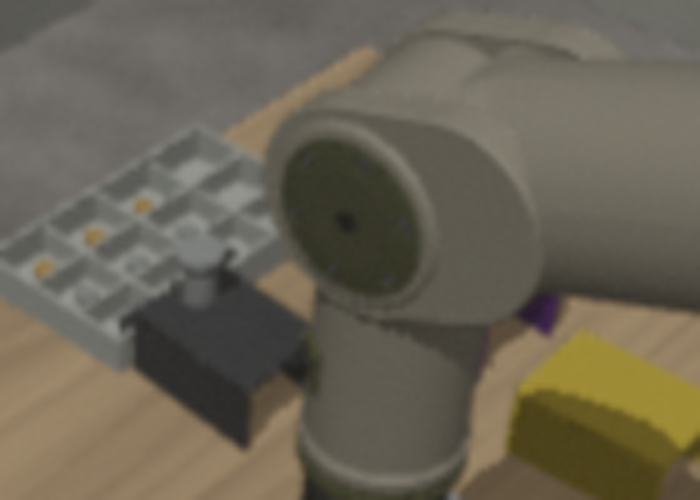

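The plate lies flat and free, out in front of the stand (crop corners about (483,219) to (550,470), 174 mm long as it should be), lug near (522,243). The side view is blocked by the arm. Now the lug grasp.

```bash
python3 -m crank '[[-0.3,5,0,3,0],[-0.3,10,0,6,1],[-0.3,15,0,10,2],[-0.3,20,0,14,2],[-0.3,25,1,18,2],[-0.3,28.8,3,22.4,2],[-0.3,28.8,5,22.4,2],[-0.3,28.8,5.7,22.4,2],[-0.3,28.8,5.7,22.4,2]]' 20; python3 to.py 576.5,-338,30,-92; python3 -c "
from h import *
pic('top','top5.png',(360,120,480,220),5)
pic('side','side5.png',(290,80,410,180),5)"
```

```text
time_s: 12.85
position: [575.7, -335.8, 121.1]
eef_rot: [-1.556, 0.009, -1.595]
wrist_force: [-0.4, -0.1, 0.5]
grip_width: 55.8
12.85 [ 575.7 -335.8  121.1] [-1.556  0.009 -1.595] [-0.4 -0.1  0.5] 55.8
[576.5, -338.0, 30.0] shift cm [ 0.3   9.11 -0.05] turn 0.6
```

View pics/side5.png

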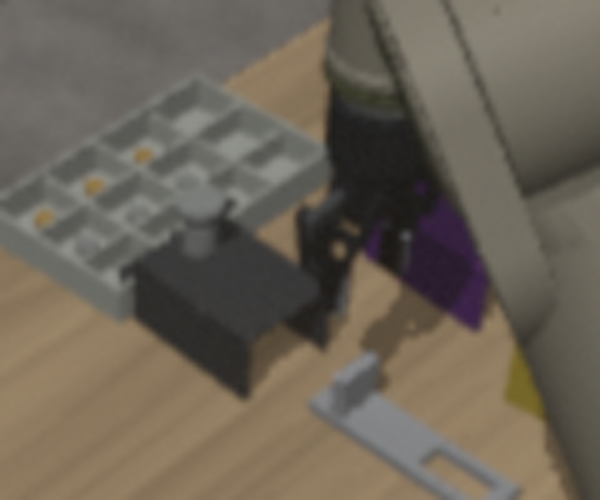

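```bash
python3 - <<'E'
from h import *
for P in[(576.5,-338,50),(582.5,-318,50),(570.5,-318,50),(570.5,-358,50),(582.5,-358,50)]: print(P,(proj('side',P)-[290,80]+.4)*5)
print(tri('top',(280+524/4-.4,130+240/4-.4),'side',(290+356/5-.4,80+365/5-.4)))
E
```

```text
(576.5, -338, 50) [355.54615765 365.74756293]
(582.5, -318, 50) [332.16674863 375.11774538]
(570.5, -318, 50) [344.38982104 382.70671886]
(570.5, -358, 50) [378.71109853 356.46333671]
(582.5, -358, 50) [366.51562095 349.07247997]
(array([ 577.38248632, -336.38373129,   51.74827196]), np.float64(3.921825455839459))
```

```bash
python3 -m crank '[[-0.3,0.1,4,0,0],[-0.3,0.2,7,0,0],[-0.3,0.2,8.3,0,0],[-0.3,0.2,8.8,0,0],[-0.3,0.2,8.8,0,0],[0.2,0.2,8.8,0,0],[0.4,0.2,8.8,0,0],[0.4,0.2,8.8,0,0],[0.4,0.2,8.8,0,0],[0.4,0.2,8.8,0,0]]' 20; python3 -m crank '[[0.4,0,-1,0,0],[0.4,0,-3,0,0],[0.4,0,-6,0,0],[0.4,0,-9,0,0],[0.4,0,-10,0,0],[0.4,0,-10,0,0]]'; python3 -c "
from h import *
pic('side','side6.png',(290,80,410,180),5)"
```

```text
time_s: 14.2
position: [578.8, -338.1, 36.3]
eef_rot: [-1.551, 0.007, -1.594]
wrist_force: [-1.1, 0.4, 7.4]
grip_width: 39.4
time_s: 14.95
position: [577.1, -338.9, 137.0]
eef_rot: [-1.55, 0.006, -1.594]
wrist_force: [0.1, 1.1, -2.9]
grip_width: 39.4
```

View pics/side6.png

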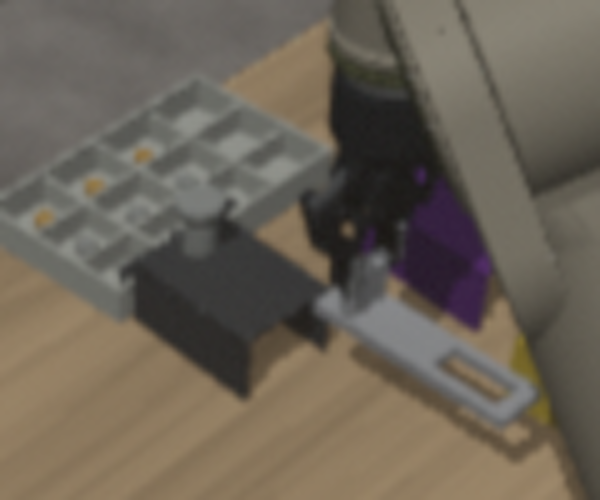

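```bash
python3 - <<'E'
from h import *
L=np.array([577,-338.5,150.7]) # lug top
for th in(0,5,10,15,20,25,30):
    t=np.radians(th);c=np.cos(-np.radians(2));x=np.array([np.cos(t),-.035*np.cos(t),np.sin(t)]);n=np.array([-np.sin(t),0,np.cos(t)])
    nose=L-147*x-40*n; 
    f=lambda P:((proj('side',P)-[290,80]+.4)*5).round()
    print(th,'noseL',f(nose+[0,22,0]),'noseR',f(nose-[0,22,0]),'tailL',f(L+27*x-40*n+[0,22,0]))
E
```

```text
0 noseL [500. 420.] noseR [539. 388.] tailL [315. 300.]
5 noseL [493. 430.] noseR [532. 398.] tailL [311. 296.]
10 noseL [485. 439.] noseR [523. 407.] tailL [308. 291.]
15 noseL [476. 446.] noseR [514. 415.] tailL [305. 286.]
20 noseL [466. 452.] noseR [504. 421.] tailL [303. 281.]
25 noseL [456. 457.] noseR [493. 426.] tailL [301. 275.]
30 noseL [445. 460.] noseR [482. 429.] tailL [299. 270.]
```

```bash
cat > nose.py <<'E'
from h import *
def m(im):
    h=cv2.cvtColor(im,cv2.COLOR_BGR2HSV); k=((h[...,1]<50)&(h[...,2]>110)).astype(np.uint8); r=np.zeros_like(k); r[125:190,345:402]=k[125:190,345:402]
    n,l,s,_=cv2.connectedComponentsWithStats(r); i=1+np.argmax(s[1:,4]); ys,xs=np.where(l==i)
    b=ys.argmax();q=xs.argmax(); print('n',len(xs),'bottom',((xs[b]-290)*5,(ys[b]-80)*5),'right',((xs[q]-290)*5,(ys[q]-80)*5))
if __name__=='__main__':
    import sys
    if len(sys.argv)>1: m(cv2.imread(sys.argv[1]))
    else: m(read_camera('side')[:,:,::-1].copy())
E
python3 nose.py pics/raw_side6.png
python3 -m crank '[[0.4,0,1,0,0],[0.4,0,2,0,0],[0.15,0,2.2,0,0],[0.15,0,2.2,0,0],[0.15,0,2.2,0,0]]' 20; python3 nose.py
python3 -m crank '[[0.11,0,0,0,0],[0.11,0,0,0,0],[0.11,0,0,0,0]]' 20; python3 nose.py
```

```text
n 313 bottom (np.int64(495), np.int64(425)) right (np.int64(530), np.int64(390))
time_s: 15.62
position: [577.3, -338.5, 114.1]
eef_rot: [-1.551, 0.007, -1.594]
wrist_force: [-0.3, -0.2, -2.9]
grip_width: 39.5
n 283 bottom (np.int64(500), np.int64(445)) right (np.int64(525), np.int64(410))
time_s: 16.05
position: [577.3, -338.5, 114.2]
eef_rot: [-1.551, 0.007, -1.594]
wrist_force: [-0.5, 0.5, -1.6]
grip_width: 39.0
n 302 bottom (np.int64(500), np.int64(445)) right (np.int64(525), np.int64(410))
```

```bash
for c in 0; do python3 -m crank '[[0.09,0,0,0,0],[0.09,0,0,0,0]]' 20|tail -2; python3 nose.py; python3 -m crank '[[0.08,0,0,0,0],[0.08,0,0,0,0]]' 20|tail -2; python3 nose.py;  python3 -m crank '[[0.075,0,0,0,0],[0.075,0,0,0,0]]' 20|tail -2; python3 nose.py; done
```

```text
wrist_force: [-0.9, -0.5, -1.7]
grip_width: 39.5
n 303 bottom (np.int64(490), np.int64(440)) right (np.int64(525), np.int64(410))
wrist_force: [-1.0, -0.1, -2.9]
grip_width: 39.4
n 302 bottom (np.int64(500), np.int64(445)) right (np.int64(525), np.int64(410))
wrist_force: [-0.8, 0.1, -2.6]
grip_width: 39.7
n 303 bottom (np.int64(490), np.int64(440)) right (np.int64(525), np.int64(410))
```

```bash
python3 -m crank '[[0.065,0,0,0,0],[0.065,0,0,0,0]]' 20|tail -2; python3 nose.py; python3 -m crank '[[0.055,0,0,0,0],[0.055,0,0,0,0]]' 20|tail -2; python3 nose.py;  python3 -m crank '[[0.048,0,0,0,0],[0.048,0,0,0,0]]' 20|tail -2; python3 nose.py
```

```text
wrist_force: [0.9, 0.2, 0.1]
grip_width: 39.9
n 342 bottom (np.int64(430), np.int64(490)) right (np.int64(470), np.int64(455))
wrist_force: [-1.0, -0.4, -0.5]
grip_width: 40.4
n 334 bottom (np.int64(430), np.int64(490)) right (np.int64(470), np.int64(455))
wrist_force: [-0.1, -0.1, 0.1]
grip_width: 40.6
n 334 bottom (np.int64(430), np.int64(490)) right (np.int64(470), np.int64(455))
```

```bash
python3 -m crank '[[0.15,0,0,0,0],[0.3,0,0,0,0],[0.3,0,0,0,0]]' 20|tail -2; python3 - <<'E'
from h import *
f=lambda P:((proj('side',P)-[290,80]+.4)*5).round()
print('flat',f([429,-311,0]),f([429,-355,10]))
L=np.array([577,-338.5,128.7]) # lug top
for th in(20,25,30,35,40,45,50):
    t=np.radians(th);x=np.array([np.cos(t),-.035*np.cos(t),np.sin(t)]);n=np.array([-np.sin(t),0,np.cos(t)])
    V=L-5*np.array([0,0,1]);nose=V-147*x-45*n;print(th,nose.round(),f(nose+[0,22,0]),f(nose-[0,22,0]))
im=cv2.imread('pics/raw_side6.png');pic('side','side7.png',(290,80,410,180),5)
E
python3 nose.py
```

```text
wrist_force: [-0.4, 0.2, -0.5]
grip_width: 29.7
flat [481. 530.] [520. 489.]
20 [ 454. -334.   31.] [459. 482.] [497. 451.]
25 [ 463. -334.   21.] [449. 486.] [486. 455.]
30 [ 472. -334.   11.] [437. 489.] [474. 458.]
35 [ 482. -334.    3.] [426. 490.] [462. 459.]
40 [ 493. -335.   -5.] [413. 489.] [450. 459.]
45 [ 505. -335.  -12.] [401. 488.] [437. 458.]
50 [ 517. -335.  -18.] [388. 485.] [424. 455.]
n 334 bottom (np.int64(430), np.int64(490)) right (np.int64(470), np.int64(455))
```

View pics/side7.png

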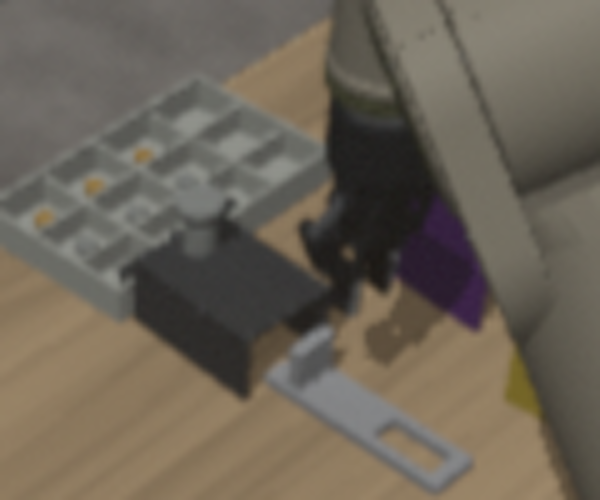

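The plate slipped out and lies flat on the bench (nose corners (432,490),(470,460), lug top at (312,340), tail by the stand front). So loosening is too abrupt. I'll regrasp and tilt it instead by lifting with the nose hooked under the stud head's +x end.

```bash
python3 -m crank '[[-0.3,0,-4,0,0],[-0.3,-3,-6,-5,0],[-0.3,-8,-6,-10,0],[-0.3,-13,-6,-15,0],[-0.3,-18,-6,-20,0],[-0.3,-23,-6,-24,0]]' 25; python3 - <<'E'
from h import *
np.set_printoptions(precision=1,suppress=True)
im=read_camera('top')[:,:,::-1].copy();cv2.imwrite('pics/raw_top8.png',im)
h=cv2.cvtColor(im,cv2.COLOR_BGR2HSV);k=((h[...,1]<60)&(h[...,2]>115)).astype(np.uint8);r=np.zeros_like(k);r[150:260,385:435]=k[150:260,385:435]
cs,_=cv2.findContours(r,cv2.RETR_EXTERNAL,2);c=max(cs,key=cv2.contourArea);b=cv2.boxPoints(cv2.minAreaRect(c));print(b,cv2.contourArea(c))
print(*[plane('top',p,10) for p in b])
S=lambda x,y:(290+x/5-.4,80+y/5-.4)
print('side noseR,tailL,lugtop',plane('side',S(472,460),10),plane('side',S(268,373),10),plane('side',S(312,342),50))
E
```

```text
time_s: 19.12
position: [356.9, -122.5, 171.0]
eef_rot: [-1.549, 0.007, -1.594]
wrist_force: [1.0, 2.3, 0.8]
grip_width: 55.5
[[400. 231.]
 [400. 169.]
 [418. 169.]
 [418. 231.]] 953.0
[ 472.6 -310.9   10. ] [ 646.6 -316.3   10. ] [ 646.6 -366.4   10. ] [ 472.7 -359.9   10. ]
side noseR,tailL,lugtop [ 472.7 -354.2   10. ] [ 646.6 -319.8   10. ] [ 617.7 -335.5   50. ]
```

```bash
python3 to.py 619,-337,120,-92 | tail -1; python3 -m crank '[[-0.3,4,0,5,0],[-0.3,8,0,10,0],[-0.3,12,0,15,0],[-0.3,16,0,20,0],[-0.3,20,0,25,0],[-0.3,21.8,3,26.5,0.5],[-0.3,21.8,5,26.5,0.5],[-0.3,21.8,5,26.5,0.5]]' 25; python3 to.py 619,-337,30,-92
```

```text
[619.0, -337.0, 120.0] shift cm [21.38  5.32 27.13] turn 0.7
time_s: 20.18
position: [611.3, -340.2, 120.9]
eef_rot: [-1.554, 0.014, -1.603]
wrist_force: [-0.1, 0.4, 0.3]
grip_width: 55.8
20.175 [ 611.3 -340.2  120.9] [-1.554  0.014 -1.603] [-0.1  0.4  0.3] 55.8
[619.0, -337.0, 30.0] shift cm [-0.21  9.11  0.61] turn 0.1
```

```bash
python3 -m crank '[[-0.3,-0.2,3,0.7,0],[-0.3,-0.2,6.5,0.6,0],[-0.3,-0.2,8.5,0.6,0],[-0.3,-0.2,9.3,0.6,0],[-0.3,-0.2,9.3,0.6,0],[0.2,-0.2,9.3,0.6,0],[0.5,-0.2,9.3,0.6,0],[0.5,-0.2,9.3,0.6,0],[0.5,-0.2,9.3,0.6,0],[0.5,-0.2,9.3,0.6,0]]' 25; python3 to.py
```

```text
time_s: 21.42
position: [619.7, -338.0, 30.0]
eef_rot: [-1.552, 0.013, -1.603]
wrist_force: [-0.9, 0.8, 6.8]
grip_width: 39.1
21.425 [ 619.7 -338.    30. ] [-1.552  0.013 -1.603] [-0.9  0.8  6.8] 39.1
```

```bash
python3 -m crank '[[0.5,0,0,-1,0],[0.5,0,0,-3,0],[0.5,0,0,-5,0],[0.5,0,-1,-6,0],[0.5,0,-4,-6,0],[0.5,0,-8,-6,0],[0.5,0,-11,-6,0],[0.5,0,-11,-6,0]]' 25; python3 to.py 656.5,-42.3,130,-82
```

```text
time_s: 22.42
position: [558.2, -338.6, 141.7]
eef_rot: [-1.548, 0.011, -1.604]
wrist_force: [-0.1, 0.2, -2.6]
grip_width: 39.7
22.425 [ 558.2 -338.6  141.7] [-1.548  0.011 -1.604] [-0.1  0.2 -2.6] 39.7
[656.5, -42.3, 130.0] shift cm [-29.92   1.71   8.81] turn -9.9
```

```bash
python3 -m crank '[[0.5,-3,0,0.5,0],[0.5,-7,0,1,0],[0.5,-11,0,2,-1],[0.5,-15,0,3.5,-3],[0.5,-19,0.4,5,-5],[0.5,-23,0.8,6.5,-7],[0.5,-27,1.2,8,-9],[0.5,-29.9,1.7,8.8,-10],[0.5,-29.9,1.7,8.8,-10],[0.5,-29.9,1.7,8.8,-10]]' 25; python3 - <<'E'
from h import *
im=read_camera('top')[:,:,::-1].copy();cv2.imwrite('pics/raw_top9.png',im)
im=read_camera('side')[:,:,::-1].copy();cv2.imwrite('pics/raw_side9.png',im)
E
python3 to.py 656.5,-42.3,52,-82
python3 - <<'E'
import sys; sys.path.insert(0,'.')
from h import *
# bright plate mask rect in top
im=cv2.imread('pics/raw_top9.png');h=cv2.cvtColor(im,cv2.COLOR_BGR2HSV);k=((h[...,1]<40)&(h[...,2]>150)).astype(np.uint8);r=np.zeros_like(k);r[130:270,270:360]=k[130:270,270:360]
n,l,s,c=cv2.connectedComponentsWithStats(r)
for i in range(1,n):
  if s[i,4]>30: print(s[i],c[i])
E
```

```text
time_s: 23.68
position: [655.6, -43.9, 129.5]
eef_rot: [-1.548, 0.006, -1.431]
wrist_force: [-0.3, -1.8, -2.6]
grip_width: 39.4
23.775 [655.8 -44.7 130.1] [-1.547  0.006 -1.433] [-0.8 -0.5 -2.4] 39.7
[656.5, -42.3, 52.0] shift cm [-0.18  7.81 -0.09] turn -0.1
[295 158  24  55 714] [305.48039216 184.75910364]
[307 220   9  25 129] [310.84496124 231.68992248]
```

```bash
python3 - <<'E'
from h import *
np.set_printoptions(precision=1,suppress=True)
im=cv2.imread('pics/raw_top9.png');h=cv2.cvtColor(im,cv2.COLOR_BGR2HSV);k=((h[...,1]<40)&(h[...,2]>150)).astype(np.uint8);r=np.zeros_like(k);r[130:270,270:360]=k[130:270,270:360]
n,l,s,c=cv2.connectedComponentsWithStats(r)
# row-wise edges
def edges(lab,z):
  L=[];R=[]
  for y in range(400):
    xs=np.where(l[y]==lab)[0]
    if len(xs)>3: L.append(plane('top',(xs[0]-.5,y),z));R.append(plane('top',(xs[-1]+.5,y),z))
  L=np.array(L)[2:-2];R=np.array(R)[2:-2]
  for E in(L,R):
    p=np.polyfit(E[:,0],E[:,1],1);print(lab,'yaw',np.degrees(np.arctan(p[0])).round(2),'y at x=466.4,560,600',np.polyval(p,[466.4,560,600]),'x',E[:,0].min(),E[:,0].max())
big=[i for i in range(1,n) if s[i,4]>30]
edges(big[0],110);edges(big[1],48)
for i,z in zip(big,(110,48)): print(plane('top',(c[i][0],s[i][1]+s[i][3]-.5),z),plane('top',(c[i][0],s[i][1]-.5),z))
for i in(1,): print(plane('top',c[big[1]],48))
# slab side edges: grey region vs wood by saturation in original top1
im=cv2.imread('pics/raw_top1.png');h=cv2.cvtColor(im,cv2.COLOR_BGR2HSV)[...,1]
L=[];R=[]
for y in range(190,212):
  xs=280+np.where(h[y,280:345]<70)[0]; L.append(plane('top',(xs[0]-.5,y),12));R.append(plane('top',(xs[-1]+.5,y),12))
for E in(np.array(L),np.array(R)):
  p=np.polyfit(E[:,0],E[:,1],1);print('slab yaw',np.degrees(np.arctan(p[0])),np.polyval(p,466.4))
E
```

```text
1 yaw 3.21 y at x=466.4,560,600 [-39.4 -34.1 -31.9] x 513.3675668774948 644.498543673485
1 yaw 10.09 y at x=466.4,560,600 [-96.8 -80.2 -73.1] x 513.4372302197833 644.5352154286468
7 yaw 8.6 y at x=466.4,560,600 [-61.2 -47.1 -41. ] x 441.02168521735706 491.5347412127079
7 yaw 10.45 y at x=466.4,560,600 [-75.1 -57.9 -50.5] x 441.0475990722426 491.5562984524446
[507.  -55.1 110. ] [651.2 -54.4 110. ]
[431.8 -68.5  48. ] [498.3 -68.3  48. ]
[465.7 -68.4  48. ]
slab yaw 8.330852428862523 -30.079343230355036
slab yaw 7.921234861280515 -106.97393509492966
```

```bash
python3 -m crank '[[0.5,-0.3,2,0,-0.2],[0.5,-0.3,5,0,-0.2],[0.5,-0.3,7,0,-0.2],[0.5,-0.3,7.9,0,-0.2],[0.5,-0.3,7.9,0,-0.2],[0.5,-0.3,7.9,-1,-0.2],[0.5,-0.3,7.9,-2,-0.2],[0.5,-0.3,7.9,-2.6,-0.2],[0.5,-0.3,7.9,-2.6,-0.2]]' 25; python3 - <<'E'
from h import *
o=arm.get_obs();d=o['position'][:2]-[465.9,-68.5];t=np.radians(8.1)
print('bracket-frame TCP rel stud',d@[np.cos(t),np.sin(t)],d@[-np.sin(t),np.cos(t)],o['wrist_torque'])
E
```

```text
time_s: 24.9
position: [631.1, -44.5, 50.9]
eef_rot: [-1.546, 0.006, -1.429]
wrist_force: [1.2, 0.3, -2.1]
grip_width: 39.2
bracket-frame TCP rel stud 166.91775972924626 0.494522861546038 [-0.05527427 -0.06772682 -0.00482667]
```

```bash
python3 -m crank '[[0.5,0,-0.9,0,0],[0.5,0,-2,-0.4,0],[0.5,0,-3.1,-0.85,0],[0.5,0,-4.1,-1.4,0],[0.5,0,-5.2,-2,0],[0.5,0,-6.1,-2.7,0],[0.5,0,-7.1,-3.5,0],[0.5,0,-8.1,-4.5,0],[0.5,0,-8.1,-4.5,0],[0.5,0,-8.1,-4.5,0]]' 25; cat > b.py <<'E'
from h import *
o=arm.get_obs();d=o['position'][:2]-[465.9,-68.5];t=np.radians(8.1)
print(round(o['time_s'],2),'rel stud x %.1f y %.1f z %.1f'%(d@[np.cos(t),np.sin(t)],d@[-np.sin(t),np.cos(t)],o['position'][2]),'yaw',np.degrees(o['eef_rot'][2]).round(1),o['wrist_force'].round(1),round(o['grip_width'],1))
E
python3 b.py; python3 -c "
from h import *
pic('side','side10.png',(230,90,380,200),5)
pic('top','top10.png',(270,120,370,260),4)"
```

```text
time_s: 26.15
position: [584.6, -51.4, 130.7]
eef_rot: [-1.546, 0.007, -1.429]
wrist_force: [-0.1, 0.2, -2.8]
grip_width: 39.3
26.15 rel stud x 119.9 y 0.2 z 130.7 yaw -81.9 [-0.1  0.2 -2.8] 39.3
```

View pics/side10.png

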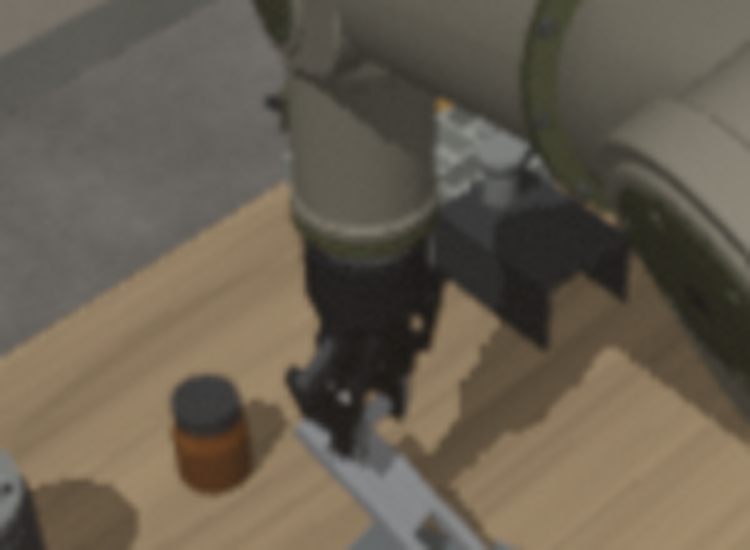

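```bash
cat > pred.py <<'E'
from h import *
# plate points for pivot rel-stud (x,y,z) and tilt
t0=np.radians(8.1);X=np.array([np.cos(t0),np.sin(t0),0]);Y=np.array([-np.sin(t0),np.cos(t0),0]);S=np.array([465.9,-68.5,0])
def pt(px,pz,th,s,y,n):
    t=np.radians(th); return S+X*(px+s*np.cos(t)-n*np.sin(t))+Y*y+np.array([0,0,pz+s*np.sin(t)+n*np.cos(t)])
E
python3 - <<'E'
from pred import *
for th in(25,30,33,36,40): print(th,'tail side crop',((proj('side',pt(119.9,142.7,th,27,22,-32))-[230,90]+.4)*5).round(),'eye tail corners',((proj('side',pt(119.9,142.7,th,-76,13,-32))-[230,90]+.4)*5).round(),((proj('side',pt(119.9,142.7,th,-76,-13,-32))-[230,90]+.4)*5).round(),'top nose row',proj('top',pt(119.9,142.7,th,-147,0,-32)).round(1),'eye tail row',proj('top',pt(119.9,142.7,th,-76,0,-32)).round(1))
im=cv2.imread('pics/raw_top10.png').astype(int)
u=proj('top',pt(119.9,142.7,36,-105,0,-32)).round().astype(int);print(u)
for y in range(185,245,2): print(y,im[y,302:326:2].sum(1)//3)
E
```

```text
25 tail side crop [305. 435.] eye tail corners [429. 533.] [452. 509.] top nose row [310.9 231.4] eye tail row [307.4 205.6]
30 tail side crop [303. 431.] eye tail corners [422. 534.] [446. 510.] top nose row [310.5 228.7] eye tail row [307.1 203.8]
33 tail side crop [302. 428.] eye tail corners [418. 534.] [441. 510.] top nose row [310.2 227. ] eye tail row [306.9 202.7]
36 tail side crop [301. 426.] eye tail corners [414. 534.] [437. 510.] top nose row [309.9 225.2] eye tail row [306.8 201.5]
40 tail side crop [300. 422.] eye tail corners [408. 533.] [431. 510.] top nose row [309.5 222.6] eye tail row [306.5 199.8]
[308 211]
185 [ 77  72  75  67  71  89  91 100  77  83  82  83]
187 [ 77  73  69  65  83 125  70  77  82  79  77  83]
189 [ 73  73  70  68 123 155 104  75  74  84  86  81]
191 [ 72  71  67  93 159 171 115  79  82  91  90  90]
193 [ 73  71  97 146 176 173 108  74  82  87  82  80]
195 [ 72  85 153 176 178 174 114  75  73  79  84  90]
197 [ 70 118 172 177 177 173 118  78  76  77  85  90]
199 [ 86 152 176 175 172 173 132  79  75  81  83  85]
201 [ 98 151 155 151 155 175 144 
[... 454 characters left out ...]
19 [174 109  99 127 125 135 157 157  97 104 120 100]
221 [170 147 149 160 161 144 131 155  91 103 133 103]
223 [171 176 173 163 156 136 109 131  88 105 126  99]
225 [159 157 150 156 157 142 114  82  77  86 122 106]
227 [ 96  96  94 151 158 158 123  79  76  81 124 117]
229 [ 79  74  90 155 160 160 122  85  74  83 127 115]
231 [ 79  78  87 141 159 151 109  79  76  81 113 115]
233 [ 77  80  81 124 163 161 131  85  80  75 104 124]
235 [ 77  77  78 123 163 158 150 104  77  76 101 136]
237 [ 77  78  76 121 159 162 143 106  73  77  97 124]
239 [ 78  76  76 101 158 165 151 114  78  76  83 118]
241 [ 85  75  75  88 152 161 162 132  83  78  81 123]
243 [ 91  75  79  88 152 163 159 123 102 103 105 125]
```

```bash
python3 -m crank '[[0.5,0,0,1,0],[0.5,0,0,2.5,0],[0.5,0,-1.5,3,0],[0.5,0,-3.5,3,0],[0.5,0,-5,2,0],[0.5,0,-5,0,0],[0.5,0,-5,-2,0],[0.5,0,-5,-4,0],[0.5,0,-5,-6,0],[0.5,0,-5,-7.4,0],[0.5,0,-5,-7.4,0],[0.5,0,-5,-7.4,0]]' 30 >/dev/null; python3 b.py; python3 - <<'E'
from pred import *
im=read_camera('top')[:,:,::-1].copy();cv2.imwrite('pics/raw_top11.png',im)
o=arm.get_obs();d=o['position']-S;px,pz=d@X,o['position'][2]+12
for s,n in((-147,'nose'),(-134,'eye nose edge'),(-76,'eye tail edge')): print(n,[proj('top',pt(px,pz,36,s,y,-32)).round(1).tolist() for y in(22,13,-13,-22)])
g=im.astype(int).sum(2)//3
for y in range(212,262,2): print(y,g[y,294:330:2])
E
```

```text
27.75 rel stud x 45.3 y 0.1 z 179.4 yaw -81.8 [-0.4 -0.7 -2. ] 39.1
nose [[305.2, 252.4], [308.7, 251.9], [318.8, 250.5], [322.2, 250.0]]
eye nose edge [[304.6, 248.0], [308.1, 247.5], [318.2, 246.1], [321.7, 245.6]]
eye tail edge [[301.8, 228.2], [305.4, 227.7], [315.7, 226.3], [319.2, 225.8]]
212 [126 124 121 120 111 112 110 105  94  97  91 111 150 150 153 135 151 159]
214 [125 120 120 117 114 109 106  98  96  90  85  88 137 154 150 118 146 141]
216 [122 122 119 117 111 108 104  98  94  86  81  79 122 150 143  96 107  96]
218 [125 120 117 113 110 103 102  96  90  82  80  77 105 149 125  94  96  92]
220 [124 118 118 114 107 107 104  94  93  83  81  74  93 134 112  91  86  87]
222 [130 114 110 110 112 101 101  91  91  83  76  70  78 117  88  86  92  88]
224 [123 120 109 106 105 106  96  95  84  81  73  70  71  87  78  84  88  92]
226 [120 119 115 112 103 102  95  92  83  80  72  72  70  67  72  83  86  89]
228 [116 119 111 110 103 100  95  90  84  73  72  73  63  65  75  84  88  91]
230 [113 116 111 109 105  98  93  85  76  77  72  71  66  70  70  81  95  92]
232 [116 112 110 107 103
[... 445 characters left out ...]
44 [107 103 102  98  93  85  84  74  71  69  74 109 162 158 102  77  82  95]
246 [107 104  98  95  90  80  81  74  72  71  94 139 160 166  99  62  74  90]
248 [109 107  98  95  87  83  77  71  73  71 128 168 172 168 117  80  88 110]
250 [104 104  99  92  83  79  74  73  69  76 147 163 154 149 142 138 142 156]
252 [104  98  97  89  84  81  72  72  69  93 145 159 163 162 165 169 172 168]
254 [105  97  96  90  82  77  74  71  65 117 163 162 162 162 160 162 163 163]
256 [105 100  94  89  78  76  71  69  74 131 161 157 164 158 162 160 163 160]
258 [100 100  91  87  82  74  73  70  85 146 158 153 156 157 157 157 155 154]
260 [ 99  95  90  79  78  72  73  68  98 145 151 154 154 150 148 152 150 151]
```

```bash
python3 -m crank '[[0.5,0,1.5,-0.2,0],[0.5,0,3.5,-0.2,0],[0.5,0,4.6,-0.2,0],[0.5,0,4.6,-0.2,0]]' 30 >/dev/null; python3 b.py;python3 -m crank '[[0.5,0,0.5,0,0],[0.5,0,1,0,0],[0.5,0,1,0,0]]' 30 >/dev/null; python3 b.py
```

```text
28.3 rel stud x 43.9 y 0.3 z 132.0 yaw -81.9 [-0.   0.6 -2.6] 39.0
28.68 rel stud x 44.0 y 0.4 z 121.8 yaw -81.9 [ 0.8 -0.4 -2.8] 38.8
```

```bash
python3 -m crank '[[0.5,0,-0.1,0.7,0],[0.5,0,-0.1,1.5,0],[0.5,0,-0.1,2.3,0],[0.5,0,-0.1,3.1,0],[0.5,0,-0.1,3.1,0]]' 30 >/dev/null; python3 b.py
```

```text
29.3 rel stud x 75.5 y 0.3 z 123.4 yaw -81.8 [ 0.4  0.1 -2.9] 39.4
```

```bash
python3 -m crank '[[0.5,0,0.3,0,0],[0.5,0,1.3,1,0],[0.5,0,2.3,1.9,0],[0.5,0,3.35,2.7,0],[0.5,0,4.5,3.4,0],[0.5,0,5.65,4,0],[0.5,0,5.65,4,0]]' 30 >/dev/null; python3 b.py; python3 - <<'E'
from h import *
im=read_camera('side')[:,:,::-1].copy();cv2.imwrite('pics/raw_side12.png',im)
E
```

```text
30.18 rel stud x 116.3 y 1.0 z 66.4 yaw -81.8 [0.9 0.9 0.9] 39.2
```

```bash
python3 -m crank '[[0.5,0,0.8,0.4,0],[0.5,0,1.6,0.75,0],[0.5,0,2.3,0.9,0],[0.5,0,2.6,0.9,0],[0.5,0,2.6,0.9,0]]' 30 >/dev/null; python3 b.py
```

```text
30.85 rel stud x 126.2 y 1.1 z 42.8 yaw -81.9 [-7.6  2.8 19.8] 39.0
```

```bash
python3 -m crank '[[0.5,0.1,-0.1,-0.5,0],[0.5,0.1,-0.1,-1.2,0],[0.5,0.1,-0.1,-1.8,0],[0.5,0.1,-0.1,-2.1,0],[0.5,0.1,-0.1,-2.1,0]]' 30 >/dev/null; python3 b.py; python3 -c "
from h import *
for n in('top','side'): cv2.imwrite('pics/raw_%s13.png'%n,read_camera(n)[:,:,::-1])"
```

```text
31.48 rel stud x 104.4 y 0.1 z 43.0 yaw -81.9 [-1.4 -0.1 -0.9] 39.8
```

Release, lift away and retreat, then check from above numerically.

```bash
python3 -m crank '[[-0.1,0,0,0,0],[-0.3,0,0,0,0],[-0.3,0,0,0,0],[-0.3,0,-3,0,0],[-0.3,0,-7,0,0],[-0.3,0,-11,0,0],[-0.3,3,-13,0,0],[-0.3,8,-13,0,0],[-0.3,13,-13,-3,0],[-0.3,18,-13,-6,0],[-0.3,23,-13,-8,0],[-0.3,28,-13,-8,0],[-0.3,28,-13,-8,0]]' 30 >/dev/null; python3 b.py; python3 - <<'E'
from pred import *
im=read_camera('top')[:,:,::-1].copy();cv2.imwrite('pics/raw_top14.png',im)
cv2.imwrite('pics/raw_side14.png',read_camera('side')[:,:,::-1])
P=lambda x,y,z:proj('top',S+X*x+Y*y+[0,0,z]).round(1).tolist()
print('pred nose end',P(-42,0,22),'tail',P(132,0,22),'lug top',P(105,0,62),'tail corners',P(132,22,22),P(132,-22,22))
g=im.astype(int).sum(2)//3
for y in range(172,252,2): print(y,g[y,290:332:2])
E
```

```text
33.2 rel stud x 18.9 y -285.9 z 169.3 yaw -82.3 [-0.2  0.1 -0. ] 55.7
pred nose end [313.1, 248.2] tail [304.3, 185.4] lug top [305.4, 192.0] tail corners [296.4, 186.5] [312.2, 184.3]
172 [147 144 146 146 146 150 143 150 149 150 148 144 150 152 151 144 147 147
 149 150 147]
174 [146 146 150 146 146 144 143 146 145 145 147 143 146 146 144 143 140 146
 142 145 141]
176 [148 152 146 150 147 147 145 147 145 148 144 149 149 146 145 143 143 139
 144 142 141]
178 [149 146 148 147 147 146 144 147 146 144 145 149 145 147 148 147 144 147
 144 147 149]
180 [146 149 148 146 148 149 147 151 148 149 152 154 146 147 148 150 151 149
 148 152 150]
182 [153 150 151 154 154 147 148 151 148 145 138 141 139 128 129 136 151 156
 155 157 157]
184 [147 144 140 143 145 133 137 148 145 146 147 117 117 121  95  96 139 146
 147 149 146]
186 [147 134 120 140 157 157 164 175 179 184 177 105  74 113 105  87 127 138
 138 133 139]
188 [141 128 106 152 183 183 181 184 184 184 182 112  83 120 116  89 133 135
 138 141 141]
190 [143 127 105 145 173 171 179 170 169 177 184 118  83 104  95  91 119 114
 104 146 154]
192 [
[... 2024 characters left out ...]
5  89 113 117 118 155 160 146 115 105  83 102 129
  96  96  97]
238 [165 163 164 164 150 107  84 118 132 105 156 158 139 115 111  81  91 120
 102  99  97]
240 [167 159 161 158 143 113  88 109 116  95 154 159 156 119 109  86  82 116
 112  99  98]
242 [164 168 167 161 132 125  91 104 119 100 150 162 159 127 109  92  78 121
 120  98  97]
244 [160 165 159 166 156 132  86 101 135 148 156 154 166 154 155 124  81 112
 112  88  93]
246 [164 164 164 166 156 127  87  97 127 178 184 180 183 179 182 150  89 101
 101  96 109]
248 [168 164 165 162 153 123 105 100 129 164 170 160 158 145 138 126 122 121
 117 102  98]
250 [165 166 171 165 156 118 113 124 126 130 129 127 127 136 127 126 137 142
 107  90  89]
```

```bash
python3 - <<'E'
from pred import *
P=lambda x,y,z:proj('side',S+X*x+Y*y+[0,0,z]).round(1).tolist()
print('pred tailL',P(132,22,22),'tailR',P(132,-22,22),'lugtop',P(105,20,62),P(105,-20,62),'noseL',P(-42,22,22),'noseR',P(-42,-22,22),'mid',P(60,0,22))
im=cv2.imread('pics/raw_side14.png');h=cv2.cvtColor(im,cv2.COLOR_BGR2HSV);k=((h[...,1]<45)&(h[...,2]>150)).astype(np.uint8);r=np.zeros_like(k);r[165:245,285:370]=k[165:245,285:370]
n,l,s,c=cv2.connectedComponentsWithStats(r)
for i in range(1,n):
  if s[i,4]>15:
    ys,xs=np.where(l==i);print(s[i],'left',(xs.min(),ys[xs.argmin()]),'top',(xs[ys.argmin()],ys.min()),'right',(xs.max(),ys[xs.argmax()]),'bottom',(xs[ys.argmax()],ys.max()))
g=im.astype(int).sum(2)//3
for y in range(174,226,2): print(y,g[y,290:356:3])
E
```

```text
pred tailL [298.5, 200.5] tailR [306.2, 192.8] lugtop [304.6, 196.0] [311.7, 188.8] noseL [340.1, 224.1] noseR [347.5, 215.5] mid [319.0, 205.9]
174 [116 117 119 116 112 118 121 115 120 122 122 111 111 118 120 117 113 115
 111 117 117 121]
176 [117 119 116 112 117 120 115 121 121 123 113 111 116 120 118 113 116 111
 115 117 120 123]
178 [119 117 112 117 121 116 119 121 123 114 112 115 119 118 112 116 112 114
 114 120 123 122]
180 [117 114 117 121 116 118 121 122 116 110 115 119 118 111 115 113 114 114
 118 123 122 121]
182 [114 117 120 118 118 121 121 114 111 113 118 120 111 115 114 113 115 117
 122 123 122 122]
184 [117 121 117 118 122 121 113 110 113 117 119 111 114 115 112 115 115 123
 124 123 121 123]
186 [121 119 117 121 120 115 112 114 116 119 112 112 116 112 116 113 123 124
 123 122 122 125]
188 [119 117 122 120 116 112 113 114 118 110 111 117 112 116 113 121 124 123
 123 123 124 123]
190 [116 122 120 117 113 113 119 130 111 110 118 112 117 113 120 124 123 122
 123 123 125 119]
192 [123 120 118 113 113 115 132 100 108 103 114 116 113 119 125 124 123 122
 123 126 119 122]
194 [
[... 814 characters left out ...]
7 114 118 113  83
  75  79  78 116]
212 [114 120 118 119 114  98  90 100 100  89 100 119  90 100  89 103 117 118
  72  74  74 121]
214 [120 117 120 116 119 124 103  89 100  86  81  97  93 101  92  77 102 112
  90  86  84 125]
216 [117 121 117 118 124 129 123 111  87  88  77  76  95  95  92  88  98  91
 130 100  96 126]
218 [121 118 117 122 128 125 122 125 110  85  77  76  76  96  98  97 102 128
 126  94  84 130]
220 [120 116 121 128 127 121 125 127 122 119  88  84  77  74  89 102 104 133
 101  96 119 127]
222 [115 120 126 130 121 125 127 125 120 123 115  94  85  75  75  87  94 116
  97  91 126 124]
224 [119 126 130 125 123 127 126 117 123 118 122 121 104  83  83  73  69  90
  88 125 125 119]
```

```bash
python3 -c "
from h import *
print(arm.sign_off())"
```

```text
the job is handed in; nothing more can be done
None
```

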